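Sort the loose shells into their unit trays

ROBOT

A 6-joint arm with a two-finger parallel gripper is mounted at the origin on the work surface. World frame = base frame: x ahead of the robot, y to its left, z up, the work surface at z = 0. Lengths are in m, angles in rad, forces in N, time in s.
With the tool pointing down it reaches from about 0.275 to 1 m from the base axis. Payload 8.4 kg.
Tool frame: the origin (TCP) lies midway between the tips of the shut fingers; the grasp point (between the pads) lies 19 mm behind it; z points along the fingers, y is the line along which they close (so a half turn about z gives the same grasp; the last joint's range is limited). The gripper opens to 85 mm and grips with 20 to 120 N. Pads are 22 mm wide; open, the fingers measure 114 mm over their backs; the gripper's body (76 mm by 85 mm) begins 54 mm behind the grasp point. The pads swing forward as they close: fully open they stand 13 mm farther back than shut.
Start: joints at [-1.257, 0.353, 1.633, -0, 1.155, -0.002], TCP at [0.194, -0.594, 0.231] pointing down, gripper open.
Joint ranges: [-2.63, 2.63], [-0.92, 2.1], [0.06, 2.66], [-1.3, 4.44], [0, 2.69], [-3.02, 3.02]. Speed limits (rad/s): [2.22, 2.22, 2.79, 3.14, 3.14, 3.14].

INTERFACE

Orientations are given as a 3x3 rotation matrix whose columns are the frame's x, y, z axes.
In Python, from cell import bot gives the robot as it stands.
- The arm moves only by the tool step_arm, never from a script. Its argument "targets" is a list that holds one entry, the list of rows, each a list of 6 numbers: the shift along the tool's x, y, z scaled (see below), then the turn, a rotation vector about the tool's x, y, z scaled (see below). In form: [[[x, y, z, wx, wy, wz], ...]]. A call has 1 to 5 rows; each row shifts and turns the commanded pose from where the row before left it, along the tool's axes as they then stand; what a row does not reach is not made up. The controller multiplies each number of a shift by 4 cm and each number of a turn by 180 degrees. A row lasts 1/10 s, in which the tool goes at most 50 mm and 8.59 degrees, less where a joint would pass 70% of its speed; a pose out of reach is approached as far as the arm can. A call with a number of a shift or a turn outside -1 to 1 is refused whole. A call with a gripper value outside its range is refused whole. "grip" is the closure in counts, from 0 (fully open) to 255 (shut), set as the call begins (left out, the last holds). The fingers move at their own pace and stop on an object; "squeeze" is the grip in N (left out, the last holds). Time passes only in rows, so rows that do not move let the fingers close. It gives the time, the measured TCP pose, the force, the opening and the grip force at its end, in the units of the state.
- bot.sense(): the state, without advancing time (a new reading comes with each control period).
- bot.snapshot(name): name is "scene" or "top" or "wrist"; returns a dict with "image" (420x560x3 uint8, red, green, blue), "camera_matrix" (3x3 intrinsics, pixels), "T" (4x4, takes a point from camera to world coordinates). Camera axes: x right, y down, z forward; pixel columns grow to the right and rows downward; lengths in m; the calibration is good to about 2 mm. A picture is of the moment at which its call begins. There is no depth.
- bot.close_job(): hands the job in; it is judged then, once.
Trained networks look in the newest picture that a camera, given by its name, has taken for a name from the list of things; names that differ only in an ending like _2 or _b are one class to them, and where a whole thing is asked for, a point or a joint stands for the part that bears it (a point fixed in the world has none). Each returns a list of dicts, best first, with "conf" (0 to 1); they miss things now and then, are a little off and sometimes report something else, mostly with a low value. They report only what shows in the picture. A call takes as long as a camera call. They do not tell look-alikes from the thing itself.
- bot.masks_of(camera, target): "region" (420x560 bool, what is visible of it).
- bot.tip_of(camera, target): "xyz" ([x, y, z] in m, in world coordinates, good to about 4 mm: a listed point, or the origin of a listed thing).
The state is a dict: "time_s": time; "joint_pos": joint angles; "joint_vel": joint speeds; "tau": joint torques, N m; "tool_pos": TCP position; "tcp_rot": TCP orientation; "ft_force": force on the tool from outside, world axes, zero at the start; "wrist_torque": the same for the moment, N m; "gripper_width": finger opening in m; "finger_force": force on a finger pad.
Only numpy, scipy, OpenCV 4.12 (cv2) and the standard library are available. Lean on these libraries where they do the work, as an engineer would, in place of code of your own. Each camera call takes 0.05 s, during which the arm holds its last target. There are 200 camera calls.

TASK

Put the four loose shells on the bench away in the wooden specimen drawer, each in the tray that already holds a shell of its own kind. Set each one down gently, without dropping it, lying the same way up as it does on the bench, in the middle of the tray's empty half, with the three long kinds (auger, cone, cowrie) parallel to the shell already there (either way round). Leave the glue bottle and the jar of pins standing where they are.

Things in the scene. Friction and masses are not known exactly. Their poses are not given: they have to be found in the camera images.
- auger_mid (a point): loose auger shell: long slender pointed spire of many whorls, tan; 92 mm long, 28 mm across at the wide end, 18 mm wide and high at mid-length. Point: at mid-length, half-way up there, 9 mm above its support. x: along the shell towards the point; y: level, across; z up. Lies stably on its flat lip, any yaw, among the loose shells on the bench (robot's right).
- cone_mid (a point): loose cone shell: smooth cone on its side, plain tan with a dark tip; 66 mm long, 36 mm across near the blunt end, 27 mm wide and 28 high at mid-length, narrowing to 9 mm. Point: at mid-length, half-way up there, 14 mm above its support. x: along the shell towards the narrow end; y: level, across; z up. Lies stably on its flat lip, any yaw, among the loose shells on the bench (robot's right).
- cowrie_mid (a point): loose cowrie shell: smooth egg shape, tan with brown spots on its back; 60 mm long, 34 mm wide, 35 mm high. Point: at mid-length, half-way up there, 17.5 mm above its support. x: along the shell towards the slightly narrower end; y: level, across; z up. Lies stably on its flat lip, any yaw, among the loose shells on the bench (robot's right).
- moon_mid (a point): loose moon snail shell: round globe, tan, a fine spiral line winding to its top; 42 mm across y, 48 mm along x (bulge of its mouth at +x), 36 mm high. Point: middle of the globe, 17 mm above its support; z up, to the top of the spiral. Any yaw, among the loose shells on the bench (robot's right).
- auger_tray_free (a point): empty place in the card tray that holds an auger shell. Tray inside 110 (x) by 160 mm (y), walls 3 thick, 20 mm above its flat white foam. Point: middle of the empty half, on the foam, 16 mm above the bench; -y wall 47 mm off, x walls 55 mm; z up. At 78 mm to +y: a like shell, fixed, its length along x. In a fixed drawer (256 x 356, rim 50 mm high, robot's left) with the 3 other trays, any corner.
- cone_tray_free (a point): empty place in the card tray that holds a cone shell. Tray inside 110 (x) by 160 mm (y), walls 3 thick, 20 mm above its flat white foam. Point: middle of the empty half, on the foam, 16 mm above the bench; -y wall 47 mm off, x walls 55 mm; z up. At 78 mm to +y: a like shell, fixed, its length along x. In a fixed drawer (256 x 356, rim 50 mm high, robot's left) with the 3 other trays, any corner.
- cowrie_tray_free (a point): empty place in the card tray that holds a cowrie. Tray inside 110 (x) by 160 mm (y), walls 3 thick, 20 mm above its flat white foam. Point: middle of the empty half, on the foam, 16 mm above the bench; -y wall 47 mm off, x walls 55 mm; z up. At 78 mm to +y: a like shell, fixed, its length along x. In a fixed drawer (256 x 356, rim 50 mm high, robot's left) with the 3 other trays, any corner.
- moon_tray_free (a point): empty place in the card tray that holds a moon snail. Tray inside 110 (x) by 160 mm (y), walls 3 thick, 20 mm above its flat white foam. Point: middle of the empty half, on the foam, 16 mm above the bench; -y wall 47 mm off, x walls 55 mm; z up. At 78 mm to +y: a like shell, fixed. In a fixed drawer (256 x 356, rim 50 mm high, robot's left) with the 3 other trays, any corner.
- glue_bottle_mid (a point): bystander: white glue bottle with a blue cap, 52 mm across, 150 mm high, standing loose on the bench beyond the shells. This point is at its centre, 75 mm up.
- pin_jar_mid (a point): bystander: small glass jar of pins with a steel lid, 48 mm across, 55 mm high, standing loose on the bench beyond the drawer. This point is at its centre, 27 mm up.
Things that resemble listed ones, but are neither listed nor needed, are in the scene too. Leave any blue look-alike of the part that bears auger_mid alone.

How it is judged:
By the outcome, as a careful person would: the job done as asked, in the order asked, and still so for the second after the job is handed in, with the robot touching nothing.
It also fails if it takes over 118 s, if anything falls off the work surface, if the arm or the gripper's body presses on something with over 40 N, if the wrist force passes 120 N, or if a joint passes its speed limit or range.

## Working session

There is one attempt and no reset: what is moved stays moved. The work goes in short steps, Python scripts to look and compute and a tool call to move; the robot and the scene stay as the last step left them, time stands still between calls to the robot, and variables do not carry over. Pictures are saved under pics/ and viewed, at most 14 in all, crops included, and the job is handed in when it is done.

Besides the shell and the picture viewer there is one more tool, called after "Call:" by a JSON object that holds its "fn" and its "kwargs". step_arm: Moves the arm, as the interface text tells. Its arguments: {"type":"object","properties":{"targets":{"type":"array"},"grip":{"type":"number"},"squeeze":{"type":"number"}},"required":["targets"]}

```bash
mkdir -p pics; ls
python3 - <<'E'
from cell import bot
import cv2,numpy as np
for c in ["scene","top"]:
    s=bot.snapshot(c); cv2.imwrite(f"pics/{c}0.png",s["image"][:,:,::-1]); print(c,np.round(s["camera_matrix"],1).tolist(),np.round(s["T"],3).tolist())
    for n in ["auger_mid","cone_mid","cowrie_mid","moon_mid","auger_tray_free","cone_tray_free","cowrie_tray_free","moon_tray_free","glue_bottle_mid","pin_jar_mid"]:
        print(n,[(np.round(d["xyz"],3).tolist(),round(d["conf"],2)) for d in bot.tip_of(c,n)[:3]])
print(bot.sense())
E
```

```text
pics
scene [[433.2, 0.0, 271.4], [0.0, 433.2, 209.3], [0.0, 0.0, 1.0]] [[0.84, 0.359, -0.406, 0.925], [0.542, -0.578, 0.61, -0.528], [-0.016, -0.733, -0.68, 0.67], [0.0, 0.0, 0.0, 1.0]]
auger_mid [([0.355, -0.088, 0.012], 0.83), ([0.46, -0.096, 0.009], 0.71), ([0.558, 0.25, 0.017], 0.47)]
cone_mid [([0.47, -0.25, 0.015], 0.69)]
cowrie_mid [([0.622, -0.13, 0.021], 0.74)]
moon_mid [([0.616, -0.283, 0.014], 0.8), ([0.563, 0.25, 0.016], 0.31)]
auger_tray_free [([0.624, -0.126, 0.019], 0.68), ([0.442, 0.25, 0.014], 0.56)]
cone_tray_free [([0.433, 0.082, 0.015], 0.78)]
cowrie_tray_free [([0.559, 0.086, 0.019], 0.96)]
moon_tray_free [([0.56, 0.252, 0.019], 0.56), ([0.562, 0.084, 0.016], 0.44)]
glue_bottle_mid [([0.744, -0.089, 0.075], 0.7), ([0.622, -0.126, 0.018], 0.24)]
pin_jar_mid [([0.759, 0.053, 0.026], 0.85)]
top [[491.2, 0.0, 271.6], [0.0, 491.2, 204.2], [0.0, 0.0, 1.0]] [[-0.002, -0.982, 0.19, 0.39], [-1.0, 0.004, 0.011, -0.008], [-0.012, -0.19, -0.982, 1.038], [0.0, 0.0, 0.0, 1.0]]
auger_mid [([0.356, -0.086, 0.01], 0.89), ([0.461, -0.096, 0.008], 0.64)]
cone_mid [([0.468, -0.249, 
[... 549 characters left out ...]
0397168e-03]), 'joint_vel': array([2.55747649e-04, 4.61193446e-04, 4.98870885e-04, 8.69824315e-04,
       4.25385938e-04, 6.19938702e-07]), 'tau': array([-2.15206390e-03, -6.05195117e+01, -3.42449498e+01, -1.45119679e-04,
        1.25921222e-03, -2.87420882e-06]), 'tool_pos': array([ 0.1941163 , -0.59409048,  0.23127372]), 'tcp_rot': array([[ 9.50544824e-01,  3.10587407e-01, -7.89699083e-06],
       [ 3.10587407e-01, -9.50544823e-01,  3.33041489e-05],
       [ 2.83740552e-06, -3.41097923e-05, -9.99999999e-01]]), 'ft_force': array([-0.64741573, -0.09352975,  0.39130916]), 'wrist_torque': array([ 0.03265863,  0.01605674, -0.02511429]), 'finger_force': 0.0, 'gripper_width': 0.08522256766010923}
```

Run:
```python
import cv2
i=cv2.imread("pics/top0.png"); c=i[40:330,60:480]
cv2.imwrite("pics/top0c.png",cv2.resize(c,(798,551),interpolation=cv2.INTER_CUBIC))
```

```text
(no output)
```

View pics/top0c.png

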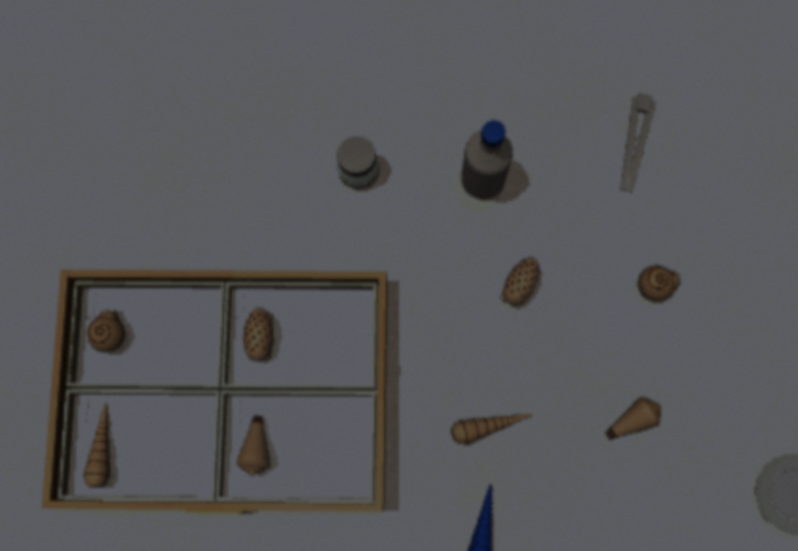

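View pics/scene0.png

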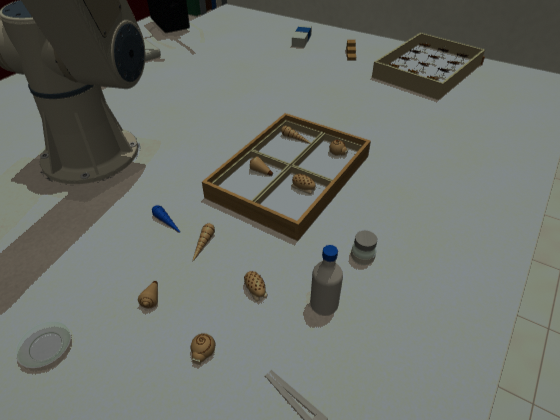

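The top picture shows two augers: a tan one at crop (490,428) and a blue one at crop (482,520). The tan one, at about (0.460, -0.096), fits the description because it is tan with many whorls. The blue one at (0.355, -0.087) must be left alone. In the tray row the order is moon, cowrie (far side) and auger, cone (near side). Each fixed shell sits on the +y side of its tray.

```bash
cat > h.py <<'E'
from cell import bot
import numpy as np, cv2
def toplane(s,uv,z):
    K,T=s["camera_matrix"],np.array(s["T"])
    uv=np.atleast_2d(uv).astype(float)
    d=(np.linalg.inv(K)@np.c_[uv,np.ones(len(uv))].T).T@T[:3,:3].T
    o=T[:3,3]; return (o+d*((z-o[2])/d[:,2])[:,None])[:,:2]
def axis(s,mask,z):
    v,u=np.nonzero(mask); p=toplane(s,np.c_[u,v],z); m=p.mean(0); w,V=np.linalg.eigh(np.cov((p-m).T)); a=V[:,1]
    t=(p-m)@a
    if np.mean(t**3)<0: a=-a   # long thin tail = pointed end
    t=(p-m)@a; n=(p-m)@[-a[1],a[0]]
    return m, np.degrees(np.arctan2(a[1],a[0])), (m+a*(t.max()+t.min())/2), np.ptp(t), np.ptp(n)
def delta(xyz,yaw_y):
    """tool moves to reach TCP xyz, closing line y at yaw_y (deg, mod 180), tool down"""
    q=bot.sense(); R,p=np.array(q["tcp_rot"]),np.array(q["tool_pos"])
    d=np.array(xyz)-p
    cur=np.degrees(np.arctan2(R[1,1],R[0,1])); dy=(yaw_y-cur+90)%180-90
    print("t",round(q["time_s"],2),"pos",p.round(4),"yawy",round(cur,1),"j6",round(q["joint_pos"][5],2),"w",round(q["gripper_width"],4),"tilt",np.round(R[:2,2],3))
    print(" shift units now-frame:",np.round(R.T@d/0.04,2)," turn deg world",round(dy,1)," wz units",round(-dy/180,3))
    # in frame after turn
    a=np.radians(dy); Rz=np.array([[np.cos(a),-np.sin(a),0],[np.sin(a),np.cos(a),0],[0,0,1]])
    print(" shift units after turn:",np.round((Rz@R).T@d/0.04,2))
E
python3 - <<'E'
from h import *
s=bot.snapshot("top")
for n,z in [("auger_mid",.009),("cone_mid",.014),("cowrie_mid",.0175),("moon_mid",.017)]:
    for d in bot.masks_of("top",n)[:4]:
        m,a,c,L,W=axis(s,d["region"],z); print(n,round(d["conf"],2),"cen",m.round(4),"mid",c.round(4),"yaw",round(a,1),"L,W",round(L,3),round(W,3))
im=s["image"].astype(int); w=((im[...,0]-im[...,2])>35).astype(np.uint8)
w=cv2.morphologyEx(w,cv2.MORPH_CLOSE,np.ones((3,3))); cs,_=cv2.findContours(w,0,2); c=max(cs,key=lambda c:cv2.contourArea(cv2.convexHull(c)))[:,0]
p=toplane(s,c,.05); r=cv2.minAreaRect((p*1000).astype(np.float32)); print("drawer",r)
# far/near rim edges line fits
v=c[:,1]; 
for lo,hi in [(v.min(),v.min()+3),(v.max()-3,v.max())]:
    q=p[(v>=lo)&(v<=hi)]; f=np.polyfit(q[:,1],q[:,0],1); print("edge",len(q),np.degrees(np.arctan(f[0])),f)
E
```

```text
auger_mid 0.87 cen [ 0.3456 -0.0809] mid [ 0.3536 -0.0824] yaw -10.6 L,W 0.087 0.024
auger_mid 0.56 cen [ 0.4613 -0.0847] mid [ 0.4631 -0.092 ] yaw -75.7 L,W 0.088 0.027
cone_mid 0.62 cen [ 0.469  -0.2495] mid [ 0.4672 -0.2465] yaw 120.2 L,W 0.066 0.035
cowrie_mid 0.77 cen [ 0.6213 -0.1282] mid [ 0.6227 -0.129 ] yaw -28.6 L,W 0.06 0.032
moon_mid 0.77 cen [ 0.6209 -0.2806] mid [ 0.6213 -0.2818] yaw -73.1 L,W 0.046 0.039
drawer ((499.99090576171875, 200.53408813476562), (353.61199951171875, 253.78810119628906), 89.58893585205078)
edge 34 0.1518017672053285 [0.00264945 0.62350441]
edge 20 -0.0749670450358582 [-0.00130842  0.37668219]
```

Run:
```python
from h import *
delta([.620,-.283,.15],15-180)
```

```text
t 1.35 pos [ 0.1941 -0.5941  0.2313] yawy -71.9 j6 -0.0 w 0.0858 tilt [-0.  0.]
 shift units now-frame: [12.54 -4.09  2.03]  turn deg world 86.9  wz units -0.483
 shift units after turn: [ 4.76 12.3   2.03]
```

Call:
{"fn": "step_arm", "kwargs": {"targets": [[[0.84,-0.27,0.1,0,0,0],[0.84,-0.27,0.1,0,0,0],[0.84,-0.27,0.1,0,0,0],[0.84,-0.27,0.1,0,0,0],[0.84,-0.27,0.1,0,0,0]]], "grip": 0, "squeeze": 30}}

```text
time_s: 1.85
tool_pos: [0.3381, -0.4897, 0.2113]
tcp_rot: [[0.951, 0.31, 0.0], [0.31, -0.951, -0.0], [0.0, 0.0, -1.0]]
ft_force: [0.5, 0.2, -0.1]
gripper_width: 0.0852
finger_force: 0.0
```

Call:
{"fn": "step_arm", "kwargs": {"targets": [[[0.84,-0.27,0.1,0,0,0],[0.84,-0.27,0.1,0,0,0],[0.84,-0.27,0.1,0,0,0],[0.84,-0.27,0.1,0,0,0],[0.84,-0.27,0.1,0,0,0]]]}}

```text
time_s: 2.35
tool_pos: [0.4811, -0.3861, 0.1912]
tcp_rot: [[0.951, 0.311, 0.0], [0.311, -0.951, -0.0], [0.0, 0.0, -1.0]]
ft_force: [-0.6, 0.3, 0.3]
gripper_width: 0.0853
finger_force: 0.0
```

Call:
{"fn": "step_arm", "kwargs": {"targets": [[[0.83,-0.27,0.1,0,0,0],[0.83,-0.27,0.1,0,0,0],[0.83,-0.27,0.1,0,0,0],[0.83,-0.27,0.1,0,0,0],[0.83,-0.27,0.1,0,0,0]]]}}

```text
time_s: 2.85
tool_pos: [0.6221, -0.2832, 0.1711]
tcp_rot: [[0.951, 0.311, 0.0], [0.311, -0.951, -0.0], [0.0, 0.0, -1.0]]
ft_force: [0.2, -0.4, 1.0]
gripper_width: 0.0851
finger_force: 0.0
```

Call:
{"fn": "step_arm", "kwargs": {"targets": [[[0,0,0,0,0,-0.047],[0,0,0,0,0,-0.047],[0,0,0,0,0,-0.047],[0,0,0,0,0,-0.047],[0,0,0,0,0,-0.047]]]}}

```text
time_s: 3.35
tool_pos: [0.621, -0.2841, 0.1712]
tcp_rot: [[0.489, 0.873, -0.0], [0.873, -0.489, 0.0], [-0.0, -0.0, -1.0]]
ft_force: [0.3, 0.3, 0.3]
gripper_width: 0.0851
finger_force: 0.0
```

Call:
{"fn": "step_arm", "kwargs": {"targets": [[[0,0,0,0,0,-0.047],[0,0,0,0,0,-0.047],[0,0,0,0,0,-0.047],[0,0,0,0,0,-0.047],[0,0,0,0,0,-0.047]]]}}

```text
time_s: 3.85
tool_pos: [0.621, -0.2842, 0.1712]
tcp_rot: [[-0.226, 0.974, -0.0], [0.974, 0.226, 0.0], [0.0, -0.0, -1.0]]
ft_force: [0.7, 0.6, -0.2]
gripper_width: 0.0853
finger_force: 0.0
```

Run:
```python
from h import *
s=bot.snapshot("wrist"); cv2.imwrite("pics/w1.png",s["image"][:,:,::-1])
for d in bot.tip_of("wrist","moon_mid")[:3]: print(d["conf"],d["xyz"])
for d in bot.masks_of("wrist","moon_mid")[:2]: print(d["conf"],axis(s,d["region"],.017))
delta([.620,-.283,.04],15)
```

```text
0.89 [0.6177, -0.2821, 0.0159]
0.95 (array([ 0.62021373, -0.28087488]), np.float64(-77.95075893316276), array([ 0.62062226, -0.28278876]), np.float64(0.047963946751192234), np.float64(0.04102732042018442))
0.33 (array([ 0.46945683, -0.25017173]), np.float64(113.0573120570377), array([ 0.46790942, -0.24653635]), np.float64(0.06177975624066618), np.float64(0.038529862407116464))
t 4.0 pos [ 0.621  -0.2842  0.1713] yawy 12.5 j6 -0.65 w 0.0854 tilt [ 0. -0.]
 shift units now-frame: [ 0.04 -0.02  3.28]  turn deg world 2.5  wz units -0.014
 shift units after turn: [ 0.04 -0.02  3.28]
```

View pics/w1.png

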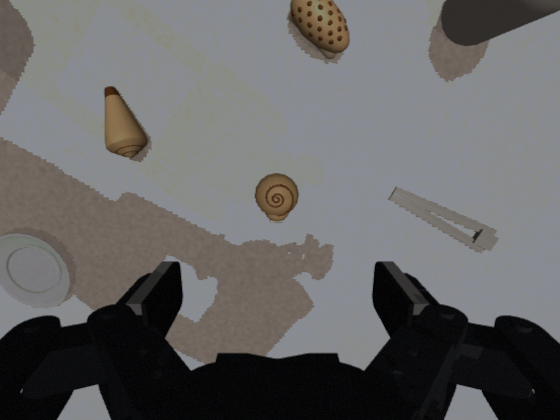

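The wrist view has the moon snail at (277,195). Its mouth is at (278,215) and already lines up with the tool's x axis. I go down and grip it.

Call:
{"fn": "step_arm", "kwargs": {"targets": [[[0.08,-0.03,0.8,0,0,0],[0,0,0.8,0,0,0],[0,0,0.8,0,0,0],[0,0,0.8,0,0,0],[0,0,0.6,0,0,0]]]}}

```text
time_s: 4.5
tool_pos: [0.6183, -0.281, 0.0172]
tcp_rot: [[-0.215, 0.977, -0.001], [0.977, 0.215, 0.001], [0.001, -0.001, -1.0]]
ft_force: [0.5, -1.4, -0.5]
gripper_width: 0.0854
finger_force: 0.0
```

Call:
{"fn": "step_arm", "kwargs": {"targets": [[[0,0,0.25,0,0,0],[0,0,0.2,0,0,0],[0,0,0,0,0,0]]], "grip": 60}}

```text
time_s: 4.8
tool_pos: [0.6191, -0.2813, 0.0011]
tcp_rot: [[-0.218, 0.976, -0.0], [0.976, 0.218, 0.0], [0.0, -0.0, -1.0]]
ft_force: [-0.4, -0.1, 0.8]
gripper_width: 0.0652
finger_force: 0.0
```

Call:
{"fn": "step_arm", "kwargs": {"targets": [[[0,0,0,0,0,0],[0,0,0,0,0,0],[0,0,0,0,0,0],[0,0,0,0,0,0],[0,0,0,0,0,0]]], "grip": 255, "squeeze": 30}}

```text
time_s: 5.3
tool_pos: [0.62, -0.2818, 0.0031]
tcp_rot: [[-0.219, 0.976, 0.002], [0.976, 0.219, -0.001], [-0.001, 0.002, -1.0]]
ft_force: [-1.2, -0.3, 6.1]
gripper_width: 0.0396
finger_force: 29.9
```

Call:
{"fn": "step_arm", "kwargs": {"targets": [[[0,0,-0.3,0,0,0],[0,0,-0.6,0,0,0],[0,0,-0.7,0,0,0],[0,0,-0.7,0,0,0],[0,0,-0.5,0,0,0]]]}}

```text
time_s: 5.8
tool_pos: [0.62, -0.2817, 0.1166]
tcp_rot: [[-0.22, 0.976, 0.003], [0.976, 0.22, -0.001], [-0.002, 0.002, -1.0]]
ft_force: [1.4, -0.2, 0.7]
gripper_width: 0.0395
finger_force: 30.4
```

Call:
{"fn": "step_arm", "kwargs": {"targets": [[[0.5,0.05,0,0,0,0],[0.9,0.1,0,0,0,0],[0.9,0.1,0,0,0,0],[0.9,0.1,0,0,0,0],[0.9,0.1,0,0,0,0]]]}}

```text
time_s: 6.3
tool_pos: [0.5995, -0.1151, 0.113]
tcp_rot: [[-0.22, 0.976, -0.001], [0.976, 0.22, 0.0], [0.001, -0.001, -1.0]]
ft_force: [0.2, 1.1, -0.8]
gripper_width: 0.0393
finger_force: 30.3
```

Call:
{"fn": "step_arm", "kwargs": {"targets": [[[0.9,0.1,0,0,0,0],[0.9,0.1,0,0,0,0],[0.9,0.1,0,0,0,0],[0.9,0.1,0,0,0,0],[0.9,0.1,0,0,0,0]]]}}

```text
time_s: 6.8
tool_pos: [0.5791, 0.0647, 0.1131]
tcp_rot: [[-0.22, 0.976, -0.001], [0.976, 0.22, 0.0], [0.0, -0.001, -1.0]]
ft_force: [1.0, -0.1, -1.3]
gripper_width: 0.0397
finger_force: 30.3
```

Call:
{"fn": "step_arm", "kwargs": {"targets": [[[0.9,0.1,0,0,0,0],[0.9,0.1,0,0,0,0],[0.9,0.1,0,0,0,0],[0.9,0.1,0,0,0,0],[0.9,0.1,0,0,0,0]]]}}

```text
time_s: 7.3
tool_pos: [0.5589, 0.2445, 0.113]
tcp_rot: [[-0.22, 0.976, -0.001], [0.976, 0.22, -0.0], [0.0, -0.001, -1.0]]
ft_force: [0.9, -0.4, -0.5]
gripper_width: 0.0395
finger_force: 30.3
```

Run:
```python
from h import *
s=bot.snapshot("wrist"); cv2.imwrite("pics/w2.png",s["image"][:,:,::-1])
for n in ["moon_tray_free","auger_tray_free","cone_tray_free","cowrie_tray_free","moon_mid"]:
    print(n,[(np.round(d["xyz"],3).tolist(),round(d["conf"],2)) for d in bot.tip_of("wrist",n)[:2]])
delta([.560,.2515,.019],12.6)
```

```text
moon_tray_free [([0.558, 0.25, 0.016], 0.76)]
auger_tray_free [([0.443, 0.256, 0.014], 0.85)]
cone_tray_free []
cowrie_tray_free []
moon_mid [([0.558, 0.243, 0.127], 0.64)]
t 7.6 pos [0.5598 0.2419 0.113 ] yawy 12.7 j6 0.18 w 0.0393 tilt [-0.001 -0.001]
 shift units now-frame: [0.23 0.06 2.35]  turn deg world -0.1  wz units 0.001
 shift units after turn: [0.23 0.06 2.35]
```

View pics/w2.png

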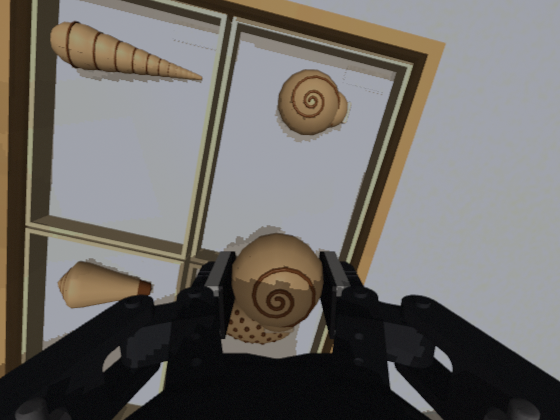

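The wrist view shows the moon snail held upright at (277,280), and the fixed moon snail at (312,100) confirms the tray. I lower it into the tray.

Call:
{"fn": "step_arm", "kwargs": {"targets": [[[0.23,0.06,0.4,0,0,0],[0,0,0.6,0,0,0],[0,0,0.6,0,0,0],[0,0,0.4,0,0,0],[0,0,0.15,0,0,0]]]}}

```text
time_s: 8.1
tool_pos: [0.5596, 0.2512, 0.0248]
tcp_rot: [[-0.219, 0.976, -0.003], [0.976, 0.219, -0.001], [-0.001, -0.003, -1.0]]
ft_force: [0.3, 0.3, 0.6]
gripper_width: 0.0393
finger_force: 30.3
```

Call:
{"fn": "step_arm", "kwargs": {"targets": [[[0,0,0.05,0,0,0],[0,0,0.05,0,0,0],[0,0,0.03,0,0,0],[0,0,0,0,0,0]]]}}

```text
time_s: 8.5
tool_pos: [0.5613, 0.2523, 0.0227]
tcp_rot: [[-0.22, 0.976, 0.001], [0.976, 0.22, 0.0], [0.0, 0.001, -1.0]]
ft_force: [-0.2, 0.0, -0.0]
gripper_width: 0.0394
finger_force: 30.3
```

Call:
{"fn": "step_arm", "kwargs": {"targets": [[[0,0,0.04,0,0,0],[0,0,0.03,0,0,0],[0,0,0,0,0,0]]]}}

```text
time_s: 8.8
tool_pos: [0.5608, 0.2521, 0.0192]
tcp_rot: [[-0.22, 0.976, -0.0], [0.976, 0.22, -0.0], [-0.0, -0.0, -1.0]]
ft_force: [-0.3, -0.5, -1.6]
gripper_width: 0.0396
finger_force: 30.3
```

Call:
{"fn": "step_arm", "kwargs": {"targets": [[[0,0,0.03,0,0,0],[0,0,0,0,0,0]]]}}

```text
time_s: 9.0
tool_pos: [0.5609, 0.2522, 0.019]
tcp_rot: [[-0.22, 0.976, 0.0], [0.976, 0.22, 0.0], [0.0, 0.0, -1.0]]
ft_force: [-2.6, -0.9, 9.7]
gripper_width: 0.0396
finger_force: 31.0
```

Call:
{"fn": "step_arm", "kwargs": {"targets": [[[0,0,0,0,0,0],[0,0,0,0,0,0],[0,0,0,0,0,0]]], "grip": 85}}

```text
time_s: 9.3
tool_pos: [0.5608, 0.2521, 0.018]
tcp_rot: [[-0.22, 0.976, -0.0], [0.976, 0.22, -0.0], [-0.0, -0.0, -1.0]]
ft_force: [-1.1, 0.8, -0.1]
gripper_width: 0.0571
finger_force: 0.0
```

Call:
{"fn": "step_arm", "kwargs": {"targets": [[[0,0,-0.2,0,0,0],[0,0,-0.6,0,0,0],[0,0,-0.9,0,0,0],[0,0,-0.9,0,0,0],[0,0,-0.9,0,0,0]]]}}

```text
time_s: 9.8
tool_pos: [0.5607, 0.252, 0.1599]
tcp_rot: [[-0.22, 0.976, -0.0], [0.976, 0.22, -0.0], [-0.0, -0.0, -1.0]]
ft_force: [1.0, 0.3, 0.2]
gripper_width: 0.0568
finger_force: 0.0
```

Run:
```python
from h import *
for c in ["wrist","top"]:
    s=bot.snapshot(c); cv2.imwrite(f"pics/a3{c}.png",s["image"][:,:,::-1])
    print(c,[(np.round(d["xyz"],3).tolist(),round(d["conf"],2)) for d in bot.tip_of(c,"moon_mid")[:3]])
delta([.6227,-.129,.15],61.4)
```

```text
wrist [([0.558, 0.253, 0.034], 0.7)]
top [([0.562, 0.252, 0.036], 0.79)]
t 10.0 pos [0.5613 0.2523 0.1593] yawy 12.7 j6 0.2 w 0.0572 tilt [0.002 0.001]
 shift units now-frame: [-9.64 -0.6   0.23]  turn deg world 48.7  wz units -0.271
 shift units after turn: [-5.91 -7.64  0.21]
```

The moon snail is down at the target (0.560, 0.252). Next is the cowrie.

Call:
{"fn": "step_arm", "kwargs": {"targets": [[[-0.8,-0.05,0,0,0,0],[-0.8,-0.05,0,0,0,0],[-0.8,-0.05,0,0,0,0],[-0.8,-0.05,0,0,0,0],[-0.8,-0.05,0,0,0,0]]], "grip": 0}}

```text
time_s: 10.5
tool_pos: [0.5852, 0.0924, 0.1564]
tcp_rot: [[-0.22, 0.976, -0.003], [0.976, 0.22, -0.0], [0.0, -0.003, -1.0]]
ft_force: [0.3, 0.6, 0.4]
gripper_width: 0.0857
finger_force: 0.0
```

Call:
{"fn": "step_arm", "kwargs": {"targets": [[[-0.8,-0.05,0,0,0,0],[-0.8,-0.05,0,0,0,0],[-0.8,-0.05,0,0,0,0],[-0.8,-0.05,0,0,0,0],[-0.8,-0.05,0,0,0,0]]]}}

```text
time_s: 11.0
tool_pos: [0.6106, -0.0657, 0.1564]
tcp_rot: [[-0.22, 0.976, -0.003], [0.976, 0.22, 0.0], [0.001, -0.003, -1.0]]
ft_force: [1.1, 0.2, 0.2]
gripper_width: 0.0854
finger_force: 0.0
```

Call:
{"fn": "step_arm", "kwargs": {"targets": [[[-0.8,-0.05,0,0,0,0],[-0.8,-0.05,0,0,0,0],[0,0,0,0,0,-0.045],[0,0,0,0,0,-0.045],[0,0,0,0,0,-0.045]]]}}

```text
time_s: 11.5
tool_pos: [0.6206, -0.1281, 0.1561]
tcp_rot: [[-0.606, 0.796, -0.003], [0.796, 0.606, 0.001], [0.002, -0.002, -1.0]]
ft_force: [-0.7, 1.0, -0.0]
gripper_width: 0.0855
finger_force: 0.0
```

Call:
{"fn": "step_arm", "kwargs": {"targets": [[[0,0,0,0,0,-0.045],[0,0,0,0,0,-0.045],[0,0,0,0,0,-0.045],[0,0,0,0,0,0]]]}}

```text
time_s: 11.9
tool_pos: [0.6208, -0.1276, 0.1564]
tcp_rot: [[-0.878, 0.478, -0.003], [0.478, 0.878, 0.001], [0.003, -0.001, -1.0]]
ft_force: [1.3, 0.2, -1.0]
gripper_width: 0.0851
finger_force: 0.0
```

Run:
```python
from h import *
s=bot.snapshot("wrist"); cv2.imwrite("pics/w4.png",s["image"][:,:,::-1])
for d in bot.tip_of("wrist","cowrie_mid")[:3]: print(d["conf"],d["xyz"])
for d in bot.masks_of("wrist","cowrie_mid")[:2]: print(d["conf"],axis(s,d["region"],.0175))
delta([.6227,-.129,.001],61.4)
```

```text
0.77 [0.6249, -0.1283, 0.0203]
0.62 (array([ 0.62049127, -0.12818619]), np.float64(-29.131513630113986), array([ 0.62234099, -0.12921706]), np.float64(0.05901930685996024), np.float64(0.031009403562735585))
t 12.05 pos [ 0.6213 -0.1277  0.1572] yawy 61.1 j6 -1.27 w 0.085 tilt [-0.001  0.   ]
 shift units now-frame: [-0.05 -0.01  3.91]  turn deg world 0.3  wz units -0.002
 shift units after turn: [-0.05 -0.01  3.91]
```

View pics/w4.png

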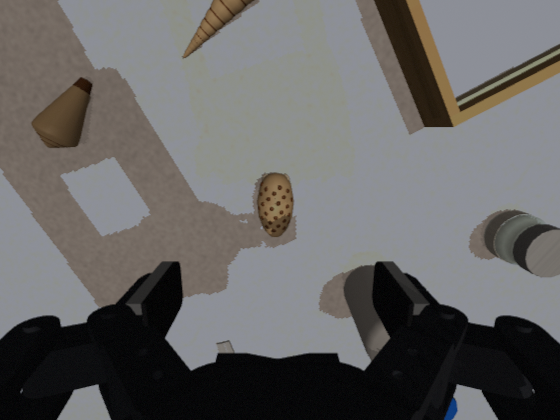

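The cowrie is at (276,204), upright in view and aligned with the tool. The glue bottle is at (365,310), and I work out more than 45 mm clearance to the gripper. I go down and grip.

Call:
{"fn": "step_arm", "kwargs": {"targets": [[[-0.04,0,0.8,0,0,0],[0,0,0.8,0,0,0],[0,0,0.8,0,0,0],[0,0,0.7,0,0,0],[0,0,0.4,0,0,0]]]}}

```text
time_s: 12.55
tool_pos: [0.6217, -0.1282, 0.0155]
tcp_rot: [[-0.876, 0.483, -0.003], [0.483, 0.876, 0.001], [0.003, -0.001, -1.0]]
ft_force: [-0.6, -0.1, 0.2]
gripper_width: 0.0854
finger_force: 0.0
```

Call:
{"fn": "step_arm", "kwargs": {"targets": [[[0,0,0.25,0,0,0],[0,0,0.15,0,0,0],[0,0,0,0,0,0]]], "grip": 75}}

```text
time_s: 12.85
tool_pos: [0.6234, -0.1286, 0.0021]
tcp_rot: [[-0.877, 0.481, 0.0], [0.481, 0.877, -0.0], [-0.0, 0.0, -1.0]]
ft_force: [0.2, 0.5, 0.0]
gripper_width: 0.0602
finger_force: 0.0
```

Call:
{"fn": "step_arm", "kwargs": {"targets": [[[0,0,0,0,0,0],[0,0,0,0,0,0],[0,0,0,0,0,0],[0,0,0,0,0,0],[0,0,0,0,0,0]]], "grip": 255, "squeeze": 30}}

```text
time_s: 13.35
tool_pos: [0.624, -0.1288, 0.0034]
tcp_rot: [[-0.877, 0.48, 0.002], [0.48, 0.877, -0.0], [-0.002, 0.001, -1.0]]
ft_force: [-1.5, 0.7, 7.0]
gripper_width: 0.0319
finger_force: 29.5
```

Call:
{"fn": "step_arm", "kwargs": {"targets": [[[0,0,-0.3,0,0,0],[0,0,-0.6,0,0,0],[0,0,-0.7,0,0,0],[0,0,-0.7,0,0,0],[0,0,-0.7,0,0,0]]]}}

```text
time_s: 13.85
tool_pos: [0.6232, -0.1285, 0.1242]
tcp_rot: [[-0.877, 0.48, 0.001], [0.48, 0.877, -0.0], [-0.001, 0.0, -1.0]]
ft_force: [0.0, -0.0, -0.5]
gripper_width: 0.0318
finger_force: 29.9
```

Run:
```python
from h import *
s=bot.snapshot("wrist"); cv2.imwrite("pics/w5.png",s["image"][:,:,::-1])
for d in bot.tip_of("wrist","cowrie_mid")[:3]: print(d["conf"],d["xyz"])
delta([.560,.0835,.12],90)
```

```text
0.62 [0.6214, -0.1237, 0.1393]
t 13.95 pos [ 0.6259 -0.1291  0.1272] yawy 61.3 j6 -1.28 w 0.0317 tilt [ 0.007 -0.002]
 shift units now-frame: [4.   3.87 0.16]  turn deg world 28.7  wz units -0.159
 shift units after turn: [1.65 5.32 0.18]
```

Call:
{"fn": "step_arm", "kwargs": {"targets": [[[0.5,0.5,0,0,0,0],[0.7,0.67,0,0,0,0],[0.7,0.67,0,0,0,0],[0.7,0.67,0,0,0,0],[0.7,0.67,0,0,0,0]]]}}

```text
time_s: 14.45
tool_pos: [0.5676, 0.0476, 0.122]
tcp_rot: [[-0.877, 0.481, -0.0], [0.481, 0.877, 0.0], [0.0, -0.0, -1.0]]
ft_force: [1.0, -0.4, 0.7]
gripper_width: 0.0319
finger_force: 29.9
```

Call:
{"fn": "step_arm", "kwargs": {"targets": [[[0.6,0.6,0,0,0,0],[0,0,0,0,0,-0.04],[0,0,0,0,0,-0.04],[0,0,0,0,0,-0.04],[0,0,0,0,0,-0.04]]]}}

```text
time_s: 14.95
tool_pos: [0.5586, 0.0792, 0.122]
tcp_rot: [[-1.0, -0.007, -0.0], [-0.007, 1.0, -0.0], [0.0, -0.0, -1.0]]
ft_force: [0.6, -0.4, -0.1]
gripper_width: 0.0317
finger_force: 30.0
```

Call:
{"fn": "step_arm", "kwargs": {"targets": [[[0,0,0,0,0,0],[0,0,0,0,0,0]]]}}

```text
time_s: 15.15
tool_pos: [0.5588, 0.0789, 0.122]
tcp_rot: [[-1.0, 0.002, -0.0], [0.002, 1.0, -0.0], [0.0, -0.0, -1.0]]
ft_force: [0.6, 0.2, -0.0]
gripper_width: 0.0318
finger_force: 29.9
```

Run:
```python
from h import *
s=bot.snapshot("wrist"); cv2.imwrite("pics/w6.png",s["image"][:,:,::-1])
for n in ["moon_tray_free","auger_tray_free","cone_tray_free","cowrie_tray_free","cowrie_mid"]:
    print(n,[(np.round(d["xyz"],3).tolist(),round(d["conf"],2)) for d in bot.tip_of("wrist",n)[:2]])
delta([.560,.0835,.0195],90)
```

```text
moon_tray_free [([0.557, 0.247, 0.013], 0.87)]
auger_tray_free [([0.444, 0.253, 0.016], 0.72)]
cone_tray_free [([0.437, 0.086, 0.014], 0.92)]
cowrie_tray_free [([0.558, 0.081, 0.019], 0.59)]
cowrie_mid [([0.559, 0.078, 0.138], 0.77)]
t 15.45 pos [0.559  0.079  0.1221] yawy 90.0 j6 -1.43 w 0.0319 tilt [-0.  0.]
 shift units now-frame: [-0.03  0.11  2.56]  turn deg world -0.0  wz units 0.0
 shift units after turn: [-0.03  0.11  2.56]
```

View pics/w6.png

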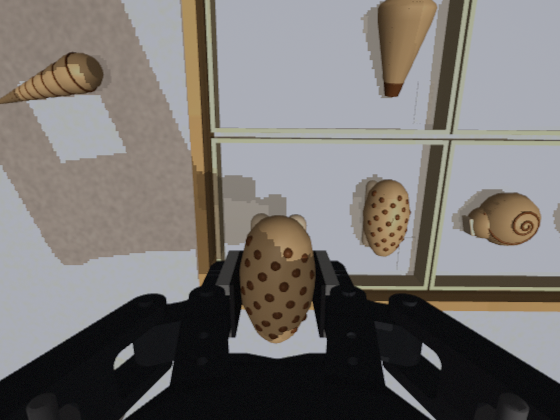

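The cowrie at (277,278) is held level and parallel to the fixed cowrie at (387,217). I lower it.

Call:
{"fn": "step_arm", "kwargs": {"targets": [[[-0.02,0.1,0.4,0,0,0],[0,0,0.6,0,0,0],[0,0,0.6,0,0,0],[0,0,0.5,0,0,0],[0,0,0.2,0,0,0]]]}}

```text
time_s: 15.95
tool_pos: [0.5586, 0.0828, 0.0283]
tcp_rot: [[-1.0, -0.001, -0.003], [-0.001, 1.0, -0.0], [0.003, -0.0, -1.0]]
ft_force: [-0.3, -0.2, -1.2]
gripper_width: 0.0319
finger_force: 29.9
```

Call:
{"fn": "step_arm", "kwargs": {"targets": [[[0,0,0.08,0,0,0],[0,0,0.06,0,0,0],[0,0,0.04,0,0,0],[0,0,0.03,0,0,0],[0,0,0,0,0,0]]]}}

```text
time_s: 16.45
tool_pos: [0.5601, 0.083, 0.0221]
tcp_rot: [[-1.0, -0.002, 0.001], [-0.002, 1.0, 0.0], [-0.001, 0.0, -1.0]]
ft_force: [-0.5, 0.4, -0.7]
gripper_width: 0.0319
finger_force: 30.0
```

Call:
{"fn": "step_arm", "kwargs": {"targets": [[[0,0,0.03,0,0,0],[0,0,0.03,0,0,0],[0,0,0,0,0,0]]]}}

```text
time_s: 16.75
tool_pos: [0.5599, 0.083, 0.0194]
tcp_rot: [[-1.0, -0.002, 0.0], [-0.002, 1.0, 0.0], [-0.0, 0.0, -1.0]]
ft_force: [-1.0, 0.3, 1.3]
gripper_width: 0.0319
finger_force: 30.1
```

Call:
{"fn": "step_arm", "kwargs": {"targets": [[[0,0,0.02,0,0,0],[0,0,0,0,0,0]]]}}

```text
time_s: 16.95
tool_pos: [0.56, 0.083, 0.0193]
tcp_rot: [[-1.0, -0.002, 0.0], [-0.002, 1.0, 0.0], [-0.0, 0.0, -1.0]]
ft_force: [-2.7, 0.1, 10.6]
gripper_width: 0.0318
finger_force: 30.8
```

Call:
{"fn": "step_arm", "kwargs": {"targets": [[[0,0,0,0,0,0],[0,0,0,0,0,0],[0,0,0,0,0,0]]], "grip": 105}}

```text
time_s: 17.25
tool_pos: [0.5597, 0.083, 0.0183]
tcp_rot: [[-1.0, -0.002, -0.0], [-0.002, 1.0, -0.0], [0.0, -0.0, -1.0]]
ft_force: [0.1, 0.2, -0.3]
gripper_width: 0.0502
finger_force: 0.0
```

Call:
{"fn": "step_arm", "kwargs": {"targets": [[[0,0,-0.2,0,0,0],[0,0,-0.6,0,0,0],[0,0,-0.9,0,0,0],[0,0,-0.9,0,0,0],[0,0,-0.9,0,0,0]]]}}

```text
time_s: 17.75
tool_pos: [0.5596, 0.083, 0.1603]
tcp_rot: [[-1.0, -0.002, -0.0], [-0.002, 1.0, 0.0], [0.0, 0.0, -1.0]]
ft_force: [0.2, -0.1, 0.3]
gripper_width: 0.0502
finger_force: 0.0
```

Run:
```python
from h import *
for c in ["wrist","top"]:
    s=bot.snapshot(c); cv2.imwrite(f"pics/a7{c}.png",s["image"][:,:,::-1])
    print(c,[(np.round(d["xyz"],3).tolist(),round(d["conf"],2)) for d in bot.tip_of(c,"cowrie_mid")[:3]])
    print([(round(d["conf"],2),axis(s,d["region"],.0335)) for d in bot.masks_of(c,"cowrie_mid")[:2]])
delta([.468,-.248,.15],120-90)
delta([.4625,-.094,.15],14.3)
```

```text
wrist [([0.56, 0.086, 0.033], 0.69)]
[]
top [([0.561, 0.08, 0.036], 0.66)]
[(0.59, (array([ 0.75682672, -0.09120245]), np.float64(-13.069059619448263), array([ 0.75948745, -0.09182011]), np.float64(0.09319657671955663), np.float64(0.05336733194406918))), (0.53, (array([0.56239622, 0.08571058]), np.float64(-15.672906198351473), array([0.56380218, 0.0853161 ]), np.float64(0.03790006879588974), np.float64(0.03000167420067129)))]
t 18.05 pos [0.559  0.0829 0.1577] yawy 90.1 j6 -1.43 w 0.0508 tilt [-0.001 -0.   ]
 shift units now-frame: [ 2.29 -8.27  0.2 ]  turn deg world -60.1  wz units 0.334
 shift units after turn: [-6.03 -6.11  0.18]
t 18.05 pos [0.559  0.0829 0.1577] yawy 90.1 j6 -1.43 w 0.0508 tilt [-0.001 -0.   ]
 shift units now-frame: [ 2.42 -4.42  0.2 ]  turn deg world -75.8  wz units 0.421
 shift units after turn: [-3.69 -3.43  0.19]
```

The cowrie sits at about (0.560, 0.083). The cone comes next.

Call:
{"fn": "step_arm", "kwargs": {"targets": [[[0.2,-0.8,0,0,0,0],[0.23,-0.83,0,0,0,0],[0.23,-0.83,0,0,0,0],[0.23,-0.83,0,0,0,0],[0.23,-0.83,0,0,0,0]]], "grip": 0}}

```text
time_s: 18.55
tool_pos: [0.5138, -0.0829, 0.157]
tcp_rot: [[-1.0, -0.002, -0.003], [-0.002, 1.0, 0.0], [0.003, 0.0, -1.0]]
ft_force: [0.7, -0.3, 0.4]
gripper_width: 0.0857
finger_force: 0.0
```

Call:
{"fn": "step_arm", "kwargs": {"targets": [[[0.23,-0.83,0,0,0,0],[0.23,-0.83,0,0,0,0],[0.23,-0.83,0,0,0,0],[0.23,-0.83,0,0,0,0],[0.23,-0.83,0,0,0,0]]]}}

```text
time_s: 19.05
tool_pos: [0.4681, -0.2488, 0.157]
tcp_rot: [[-1.0, -0.002, -0.002], [-0.002, 1.0, 0.001], [0.002, 0.001, -1.0]]
ft_force: [0.7, -0.2, 0.2]
gripper_width: 0.0857
finger_force: 0.0
```

Call:
{"fn": "step_arm", "kwargs": {"targets": [[[0,0,0,0,0,0.042],[0,0,0,0,0,0.042],[0,0,0,0,0,0.042],[0,0,0,0,0,0.042],[0,0,0,0,0,0.042]]]}}

```text
time_s: 19.55
tool_pos: [0.4686, -0.2475, 0.1569]
tcp_rot: [[-0.788, 0.616, -0.003], [0.616, 0.788, 0.001], [0.003, -0.001, -1.0]]
ft_force: [0.1, -0.1, 0.4]
gripper_width: 0.085
finger_force: 0.0
```

Call:
{"fn": "step_arm", "kwargs": {"targets": [[[0,0,0,0,0,0.042],[0,0,0,0,0,0.042],[0,0,0,0,0,0.042],[0,0,0,0,0,0]]]}}

```text
time_s: 19.95
tool_pos: [0.4687, -0.2475, 0.157]
tcp_rot: [[-0.493, 0.87, -0.002], [0.87, 0.493, 0.001], [0.002, -0.001, -1.0]]
ft_force: [0.2, 0.7, -0.2]
gripper_width: 0.0855
finger_force: 0.0
```

Run:
```python
from h import *
s=bot.snapshot("wrist"); cv2.imwrite("pics/w8.png",s["image"][:,:,::-1])
for d in bot.tip_of("wrist","cone_mid")[:3]: print(d["conf"],d["xyz"])
for d in bot.masks_of("wrist","cone_mid")[:2]: print(d["conf"],axis(s,d["region"],.014))
delta([.469,-.249,.001],30)
```

```text
0.92 [0.4664, -0.2498, 0.0165]
0.95 (array([ 0.46888419, -0.25037542]), np.float64(121.4535335758243), array([ 0.46708273, -0.24743033]), np.float64(0.06720331130648118), np.float64(0.03570391994925583))
t 20.1 pos [ 0.4691 -0.2477  0.1577] yawy 29.8 j6 -1.01 w 0.0854 tilt [-0.001  0.001]
 shift units now-frame: [-0.03 -0.02  3.92]  turn deg world 0.2  wz units -0.001
 shift units after turn: [-0.03 -0.02  3.92]
```

View pics/w8.png

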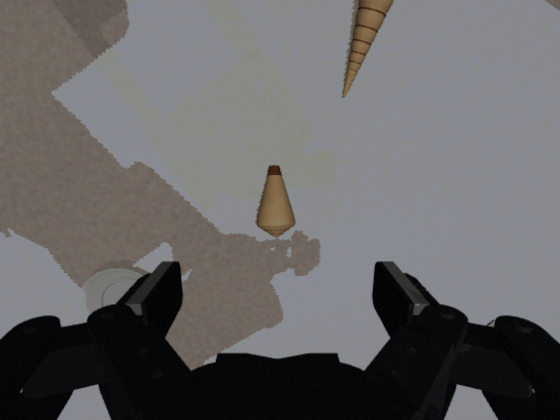

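The cone is at (275,200) with its dark tip up, in line with the tool. I go down and grip slightly toward the blunt end.

Call:
{"fn": "step_arm", "kwargs": {"targets": [[[-0.05,-0.04,0.8,0,0,-0.008],[0,0,0.8,0,0,0],[0,0,0.8,0,0,0],[0,0,0.7,0,0,0],[0,0,0.4,0,0,0]]]}}

```text
time_s: 20.6
tool_pos: [0.4679, -0.2498, 0.0161]
tcp_rot: [[-0.518, 0.855, -0.003], [0.855, 0.518, 0.001], [0.003, -0.002, -1.0]]
ft_force: [-1.0, 0.6, 1.0]
gripper_width: 0.0851
finger_force: 0.0
```

Call:
{"fn": "step_arm", "kwargs": {"targets": [[[0,0,0.25,0,0,0],[0,0,0.14,0,0,0],[0,0,0,0,0,0]]], "grip": 75}}

```text
time_s: 20.9
tool_pos: [0.469, -0.2504, 0.0026]
tcp_rot: [[-0.517, 0.856, -0.0], [0.856, 0.517, 0.0], [0.0, -0.0, -1.0]]
ft_force: [0.1, 0.1, -0.2]
gripper_width: 0.0604
finger_force: 0.0
```

Call:
{"fn": "step_arm", "kwargs": {"targets": [[[0,0,0,0,0,0],[0,0,0,0,0,0],[0,0,0,0,0,0],[0,0,0,0,0,0],[0,0,0,0,0,0]]], "grip": 255, "squeeze": 30}}

```text
time_s: 21.4
tool_pos: [0.4699, -0.251, 0.0039]
tcp_rot: [[-0.516, 0.857, 0.002], [0.857, 0.516, -0.001], [-0.002, 0.001, -1.0]]
ft_force: [-0.9, 0.1, 6.1]
gripper_width: 0.0316
finger_force: 29.0
```

Call:
{"fn": "step_arm", "kwargs": {"targets": [[[0,0,-0.3,0,0,0],[0,0,-0.6,0,0,0],[0,0,-0.7,0,0,0],[0,0,-0.7,0,0,0],[0,0,-0.7,0,0,0]]]}}

```text
time_s: 21.9
tool_pos: [0.4689, -0.2503, 0.1248]
tcp_rot: [[-0.516, 0.857, 0.0], [0.857, 0.516, 0.0], [-0.0, 0.0, -1.0]]
ft_force: [-0.7, -0.3, -0.1]
gripper_width: 0.0317
finger_force: 29.5
```

Run:
```python
from h import *
s=bot.snapshot("wrist"); cv2.imwrite("pics/w9.png",s["image"][:,:,::-1])
for d in bot.tip_of("wrist","cone_mid")[:3]: print(d["conf"],d["xyz"])
delta([.441,.0835,.12],90)
```

```text
0.56 [0.4664, -0.245, 0.1379]
t 22.0 pos [ 0.4713 -0.2516  0.1272] yawy 31.1 j6 -1.04 w 0.0314 tilt [ 0.006 -0.003]
 shift units now-frame: [7.57 3.67 0.15]  turn deg world 58.9  wz units -0.327
 shift units after turn: [0.76 8.38 0.2 ]
```

View pics/w9.png

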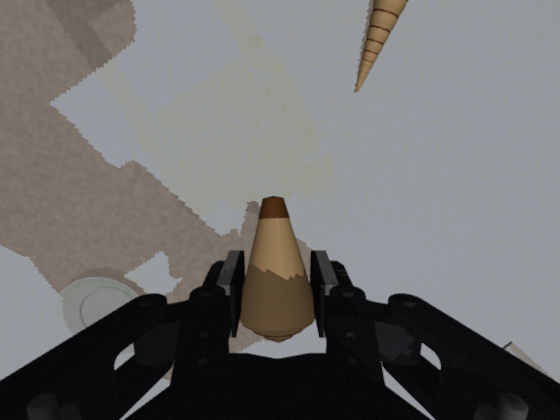

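The cone is held straight at (275,265). I carry it to the drawer.

Call:
{"fn": "step_arm", "kwargs": {"targets": [[[0.5,0.25,0,0,0,0],[0.78,0.38,0,0,0,0],[0.78,0.38,0,0,0,0],[0.78,0.38,0,0,0,0],[0.78,0.38,0,0,0,0]]]}}

```text
time_s: 22.5
tool_pos: [0.4543, -0.0886, 0.1228]
tcp_rot: [[-0.516, 0.857, -0.0], [0.857, 0.516, 0.0], [0.0, -0.0, -1.0]]
ft_force: [0.8, -0.2, -0.8]
gripper_width: 0.0313
finger_force: 29.5
```

Call:
{"fn": "step_arm", "kwargs": {"targets": [[[0.78,0.38,0,0,0,0],[0.78,0.38,0,0,0,0],[0.78,0.38,0,0,0,0],[0.78,0.38,0,0,0,0],[0.78,0.38,0,0,0,0]]]}}

```text
time_s: 23.0
tool_pos: [0.439, 0.0842, 0.1228]
tcp_rot: [[-0.516, 0.857, -0.0], [0.857, 0.516, -0.0], [0.0, -0.0, -1.0]]
ft_force: [0.3, 0.0, -1.2]
gripper_width: 0.0316
finger_force: 29.5
```

Call:
{"fn": "step_arm", "kwargs": {"targets": [[[0,0,0,0,0,-0.047],[0,0,0,0,0,-0.047],[0,0,0,0,0,-0.047],[0,0,0,0,0,-0.047],[0,0,0,0,0,-0.047]]]}}

```text
time_s: 23.5
tool_pos: [0.4392, 0.0829, 0.1227]
tcp_rot: [[-0.96, 0.28, -0.001], [0.28, 0.96, -0.0], [0.001, -0.0, -1.0]]
ft_force: [-0.2, 0.5, 0.1]
gripper_width: 0.0317
finger_force: 29.5
```

Call:
{"fn": "step_arm", "kwargs": {"targets": [[[0,0,0,0,0,-0.047],[0,0,0,0,0,-0.047],[0,0,0,0,0,0],[0,0,0,0,0,0]]]}}

```text
time_s: 23.9
tool_pos: [0.4394, 0.0829, 0.1228]
tcp_rot: [[-1.0, -0.0, -0.0], [-0.0, 1.0, -0.0], [0.0, -0.0, -1.0]]
ft_force: [0.9, 0.5, -0.6]
gripper_width: 0.0315
finger_force: 29.5
```

Run:
```python
from h import *
s=bot.snapshot("wrist"); cv2.imwrite("pics/w10.png",s["image"][:,:,::-1])
for n in ["auger_tray_free","cone_tray_free","cowrie_tray_free","cone_mid"]:
    print(n,[(np.round(d["xyz"],3).tolist(),round(d["conf"],2)) for d in bot.tip_of("wrist",n)[:2]])
delta([.442,.0835,.0200],90)
```

```text
auger_tray_free [([0.444, 0.257, 0.013], 0.95)]
cone_tray_free [([0.439, 0.082, 0.014], 0.66)]
cowrie_tray_free []
cone_mid [([0.433, 0.082, 0.136], 0.89)]
t 24.15 pos [0.4397 0.0829 0.1229] yawy 90.2 j6 -1.39 w 0.0316 tilt [-0.  0.]
 shift units now-frame: [-0.06  0.01  2.57]  turn deg world -0.2  wz units 0.001
 shift units after turn: [-0.06  0.01  2.57]
```

View pics/w10.png

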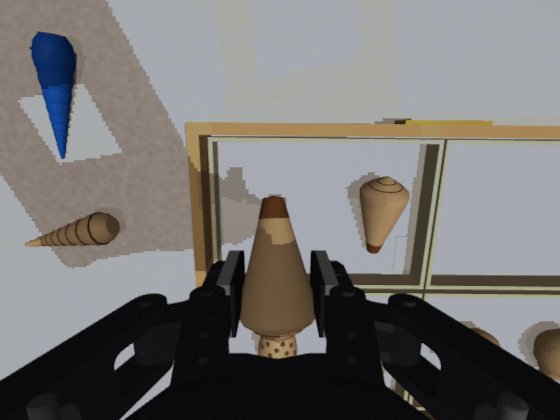

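The cone is level and antiparallel to the fixed cone at (383,212), so it is parallel either way round. I lower it.

Call:
{"fn": "step_arm", "kwargs": {"targets": [[[-0.08,0.02,0.4,0,0,0],[0,0,0.6,0,0,0],[0,0,0.6,0,0,0],[0,0,0.5,0,0,0],[0,0,0.2,0,0,0]]]}}

```text
time_s: 24.65
tool_pos: [0.4419, 0.0835, 0.0294]
tcp_rot: [[-1.0, -0.004, -0.002], [-0.004, 1.0, -0.0], [0.002, -0.0, -1.0]]
ft_force: [0.3, -0.1, 0.1]
gripper_width: 0.0315
finger_force: 29.5
```

Call:
{"fn": "step_arm", "kwargs": {"targets": [[[0,0,0.08,0,0,0],[0,0,0.06,0,0,0],[0,0,0.04,0,0,0],[0,0,0.03,0,0,0],[0,0,0,0,0,0]]]}}

```text
time_s: 25.15
tool_pos: [0.4432, 0.0838, 0.0228]
tcp_rot: [[-1.0, -0.005, 0.001], [-0.005, 1.0, 0.0], [-0.001, 0.0, -1.0]]
ft_force: [0.1, 0.8, 0.1]
gripper_width: 0.0311
finger_force: 29.5
```

Call:
{"fn": "step_arm", "kwargs": {"targets": [[[0,0,0.03,0,0,0],[0,0,0.02,0,0,0],[0,0,0,0,0,0]]]}}

```text
time_s: 25.45
tool_pos: [0.4429, 0.0837, 0.0205]
tcp_rot: [[-1.0, -0.005, 0.0], [-0.005, 1.0, 0.0], [-0.0, 0.0, -1.0]]
ft_force: [-0.5, -0.2, -0.4]
gripper_width: 0.031
finger_force: 29.5
```

Call:
{"fn": "step_arm", "kwargs": {"targets": [[[0,0,0.02,0,0,0],[0,0,0,0,0,0]]]}}

```text
time_s: 25.65
tool_pos: [0.4432, 0.0837, 0.0199]
tcp_rot: [[-1.0, -0.005, 0.001], [-0.005, 1.0, 0.0], [-0.001, 0.0, -1.0]]
ft_force: [-1.5, -0.6, 5.1]
gripper_width: 0.0313
finger_force: 29.9
```

Call:
{"fn": "step_arm", "kwargs": {"targets": [[[0,0,0.02,0,0,0],[0,0,0,0,0,0]]]}}

```text
time_s: 25.85
tool_pos: [0.4437, 0.0838, 0.0197]
tcp_rot: [[-1.0, -0.005, 0.001], [-0.005, 1.0, 0.0], [-0.001, 0.0, -1.0]]
ft_force: [-2.1, -1.7, 15.3]
gripper_width: 0.0318
finger_force: 30.7
```

Call:
{"fn": "step_arm", "kwargs": {"targets": [[[0,0,-0.02,0,0,0],[0,0,0,0,0,0]]]}}

```text
time_s: 26.05
tool_pos: [0.4433, 0.0838, 0.0199]
tcp_rot: [[-1.0, -0.005, 0.001], [-0.005, 1.0, 0.0], [-0.001, 0.0, -1.0]]
ft_force: [-0.0, -0.9, 4.4]
gripper_width: 0.0313
finger_force: 29.8
```

Call:
{"fn": "step_arm", "kwargs": {"targets": [[[0,0,0,0,0,0],[0,0,0,0,0,0],[0,0,0,0,0,0]]], "grip": 105}}

```text
time_s: 26.35
tool_pos: [0.4428, 0.0837, 0.0195]
tcp_rot: [[-1.0, -0.005, -0.0], [-0.005, 1.0, -0.0], [0.0, -0.0, -1.0]]
ft_force: [0.3, -0.1, 0.2]
gripper_width: 0.0501
finger_force: 0.0
```

Call:
{"fn": "step_arm", "kwargs": {"targets": [[[0,0,-0.2,0,0,0],[0,0,-0.6,0,0,0],[0,0,-0.9,0,0,0],[0,0,-0.9,0,0,0],[0,0,-0.9,0,0,0]]]}}

```text
time_s: 26.85
tool_pos: [0.4426, 0.0837, 0.1615]
tcp_rot: [[-1.0, -0.005, -0.0], [-0.005, 1.0, -0.0], [0.0, 0.0, -1.0]]
ft_force: [1.2, 0.5, 0.4]
gripper_width: 0.0505
finger_force: 0.0
```

Run:
```python
from h import *
for c in ["wrist","top","scene"]:
    s=bot.snapshot(c); cv2.imwrite(f"pics/a11{c}.png",s["image"][:,:,::-1])
    print(c,[(np.round(d["xyz"],3).tolist(),round(d["conf"],2)) for d in bot.tip_of(c,"cone_mid")[:3]])
    print([(round(d["conf"],2),axis(s,d["region"],.030)) for d in bot.masks_of(c,"cone_mid")[:2]])
delta([.462,-.092,.15],14.3)
```

```text
wrist [([0.438, 0.084, 0.03], 0.73)]
[(0.57, (array([0.44318439, 0.08473195]), np.float64(-178.4743112058934), array([0.43963396, 0.08463739]), np.float64(0.06615128741382244), np.float64(0.03603448366923927)))]
top []
[]
scene [([0.443, 0.082, 0.029], 0.72)]
[(0.6, (array([0.44408243, 0.08335715]), np.float64(176.76342825295794), array([0.44371532, 0.08337791]), np.float64(0.05898008056963895), np.float64(0.04754701716981579)))]
t 27.3 pos [0.4421 0.0836 0.1586] yawy 90.3 j6 -1.39 w 0.0502 tilt [-0.002 -0.   ]
 shift units now-frame: [-0.48 -4.39  0.22]  turn deg world -76.0  wz units 0.422
 shift units after turn: [-4.38 -0.6   0.21]
```

The cone is at (0.439, 0.084) and parallel. The last one is the tan auger.

Call:
{"fn": "step_arm", "kwargs": {"targets": [[[-0.08,-0.73,0,0,0,0],[-0.08,-0.73,0,0,0,0],[-0.08,-0.73,0,0,0,0],[-0.08,-0.73,0,0,0,0],[-0.08,-0.73,0,0,0,0]]], "grip": 0}}

```text
time_s: 27.8
tool_pos: [0.4591, -0.0633, 0.1588]
tcp_rot: [[-1.0, -0.005, -0.002], [-0.005, 1.0, 0.0], [0.002, 0.0, -1.0]]
ft_force: [0.2, -0.2, -0.1]
gripper_width: 0.085
finger_force: 0.0
```

Call:
{"fn": "step_arm", "kwargs": {"targets": [[[-0.08,-0.73,0,0,0,0],[0,0,0,0,0,0.047],[0,0,0,0,0,0.047],[0,0,0,0,0,0.047],[0,0,0,0,0,0.047]]]}}

```text
time_s: 28.3
tool_pos: [0.4624, -0.0914, 0.1587]
tcp_rot: [[-0.83, 0.558, -0.002], [0.558, 0.83, 0.0], [0.002, -0.001, -1.0]]
ft_force: [-0.2, 0.2, 0.5]
gripper_width: 0.0855
finger_force: 0.0
```

Call:
{"fn": "step_arm", "kwargs": {"targets": [[[0,0,0,0,0,0.047],[0,0,0,0,0,0.047],[0,0,0,0,0,0.047],[0,0,0,0,0,0.047],[0,0,0,0,0,0.047]]]}}

```text
time_s: 28.8
tool_pos: [0.4624, -0.0913, 0.1587]
tcp_rot: [[-0.238, 0.971, -0.002], [0.971, 0.238, 0.0], [0.001, -0.002, -1.0]]
ft_force: [0.0, -0.3, -0.7]
gripper_width: 0.085
finger_force: 0.0
```

Call:
{"fn": "step_arm", "kwargs": {"targets": [[[0,0,0,0,0,0],[0,0,0,0,0,0]]]}}

```text
time_s: 29.0
tool_pos: [0.4627, -0.0913, 0.1591]
tcp_rot: [[-0.248, 0.969, -0.001], [0.969, 0.248, 0.0], [0.001, -0.001, -1.0]]
ft_force: [0.9, 0.7, -0.1]
gripper_width: 0.0856
finger_force: 0.0
```

Run:
```python
from h import *
s=bot.snapshot("wrist"); cv2.imwrite("pics/w12.png",s["image"][:,:,::-1])
for d in bot.tip_of("wrist","auger_mid")[:3]: print(d["conf"],d["xyz"])
for d in bot.masks_of("wrist","auger_mid")[:2]: print(d["conf"],axis(s,d["region"],.009))
delta([.462,-.091,.002],14.3)
```

```text
0.76 [0.3508, -0.0847, 0.0122]
0.56 [0.4574, -0.0913, 0.0151]
0.72 (array([ 0.34004043, -0.0802809 ]), np.float64(-8.652692280280649), array([ 0.35178811, -0.08206862]), np.float64(0.0952461127872038), np.float64(0.02790853357379021))
0.66 (array([ 0.45938482, -0.07920436]), np.float64(-75.73401024986846), array([ 0.46237422, -0.0909614 ]), np.float64(0.08585294120544362), np.float64(0.027649576204896713))
t 29.15 pos [ 0.4628 -0.0913  0.1594] yawy 14.3 j6 -0.45 w 0.0855 tilt [-0.001  0.   ]
 shift units now-frame: [ 0.01 -0.02  3.94]  turn deg world 0.0  wz units -0.0
 shift units after turn: [ 0.01 -0.02  3.94]
```

View pics/w12.png

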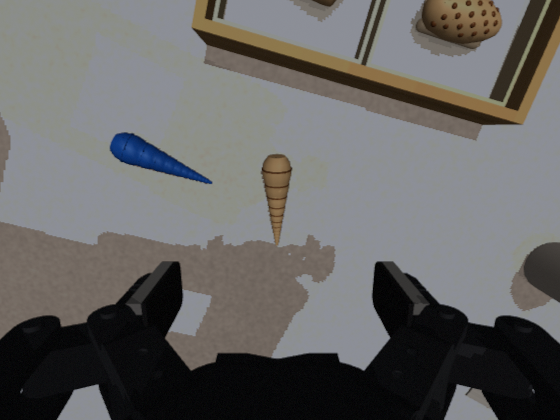

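Two augers show here: tan at (277,195), with whorls, and blue at (155,160). The tan one under the tool is the one meant. I'll narrow the opening so the fingers stay clear of the blue one's tip.

Call:
{"fn": "step_arm", "kwargs": {"targets": [[[0.17,-0.03,0.4,0,0,0],[0,0,0.8,0,0,0],[0,0,0.8,0,0,0],[0,0,0.8,0,0,0],[0,0,0.6,0,0,0]]], "grip": 105}}

```text
time_s: 29.65
tool_pos: [0.4596, -0.0849, 0.0221]
tcp_rot: [[-0.246, 0.969, -0.001], [0.969, 0.246, 0.0], [0.0, -0.001, -1.0]]
ft_force: [1.0, 0.1, 0.4]
gripper_width: 0.0508
finger_force: 0.0
```

Call:
{"fn": "step_arm", "kwargs": {"targets": [[[0,0,0.3,0,0,0],[0,0,0.22,0,0,0],[0,0,0,0,0,0]]]}}

```text
time_s: 29.95
tool_pos: [0.46, -0.085, 0.0025]
tcp_rot: [[-0.245, 0.97, -0.001], [0.97, 0.245, 0.0], [0.0, -0.001, -1.0]]
ft_force: [-0.2, -0.1, -0.7]
gripper_width: 0.0503
finger_force: 0.0
```

Call:
{"fn": "step_arm", "kwargs": {"targets": [[[0,0,0,0,0,0],[0,0,0,0,0,0],[0,0,0,0,0,0],[0,0,0,0,0,0],[0,0,0,0,0,0]]], "grip": 255, "squeeze": 30}}

```text
time_s: 30.45
tool_pos: [0.4609, -0.0851, 0.0039]
tcp_rot: [[-0.244, 0.97, 0.002], [0.97, 0.244, -0.0], [-0.001, 0.002, -1.0]]
ft_force: [0.6, 0.4, 6.2]
gripper_width: 0.0218
finger_force: 28.7
```

Call:
{"fn": "step_arm", "kwargs": {"targets": [[[0,0,-0.2,0,0,0],[0,0,-0.5,0,0,0],[0,0,-0.7,0,0,0],[0,0,-0.7,0,0,0],[0,0,-0.7,0,0,0]]]}}

```text
time_s: 30.95
tool_pos: [0.46, -0.0851, 0.1168]
tcp_rot: [[-0.244, 0.97, 0.001], [0.97, 0.244, -0.0], [-0.0, 0.001, -1.0]]
ft_force: [-1.3, 0.1, -0.4]
gripper_width: 0.0219
finger_force: 29.1
```

Run:
```python
from h import *
s=bot.snapshot("wrist"); cv2.imwrite("pics/w13.png",s["image"][:,:,::-1])
for d in bot.tip_of("wrist","auger_mid")[:3]: print(d["conf"],d["xyz"])
delta([.431,.2515,.12],90)
```

```text
0.75 [0.4621, -0.096, 0.1292]
0.58 [0.3518, -0.0872, 0.0108]
t 31.05 pos [ 0.4625 -0.0855  0.1189] yawy 14.1 j6 -0.43 w 0.0219 tilt [ 0.007 -0.001]
 shift units now-frame: [ 8.36  1.29 -0.04]  turn deg world 75.9  wz units -0.421
 shift units after turn: [0.79 8.43 0.02]
```

View pics/w13.png

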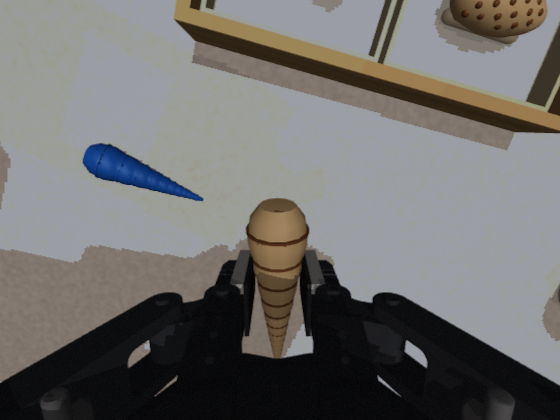

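The auger is held level at (278,275), point toward the gripper. I carry it to the drawer.

Call:
{"fn": "step_arm", "kwargs": {"targets": [[[0.5,0.08,0,0,0,0],[0.86,0.13,0,0,0,0],[0.87,0.13,0,0,0,0],[0.87,0.13,0,0,0,0],[0.87,0.13,0,0,0,0]]]}}

```text
time_s: 31.55
tool_pos: [0.4441, 0.076, 0.1149]
tcp_rot: [[-0.244, 0.97, 0.0], [0.97, 0.244, -0.0], [-0.0, 0.0, -1.0]]
ft_force: [0.6, -0.2, -0.5]
gripper_width: 0.0215
finger_force: 29.1
```

Call:
{"fn": "step_arm", "kwargs": {"targets": [[[0.87,0.13,0,0,0,0],[0.87,0.13,0,0,0,0],[0.87,0.13,0,0,0,0],[0.87,0.13,0,0,0,0],[0.87,0.13,0,0,0,0]]]}}

```text
time_s: 32.05
tool_pos: [0.4267, 0.2512, 0.1148]
tcp_rot: [[-0.244, 0.97, -0.0], [0.97, 0.244, -0.0], [-0.0, -0.0, -1.0]]
ft_force: [1.0, -0.5, -0.2]
gripper_width: 0.0219
finger_force: 29.1
```

Call:
{"fn": "step_arm", "kwargs": {"targets": [[[0,0,0,0,0,-0.047],[0,0,0,0,0,-0.047],[0,0,0,0,0,-0.047],[0,0,0,0,0,-0.047],[0,0,0,0,0,-0.047]]]}}

```text
time_s: 32.55
tool_pos: [0.427, 0.2497, 0.1147]
tcp_rot: [[-0.837, 0.548, -0.0], [0.548, 0.837, -0.0], [0.0, -0.0, -1.0]]
ft_force: [-0.1, 0.1, -0.3]
gripper_width: 0.0219
finger_force: 29.1
```

Call:
{"fn": "step_arm", "kwargs": {"targets": [[[0,0,0,0,0,-0.047],[0,0,0,0,0,-0.047],[0,0,0,0,0,-0.047],[0,0,0,0,0,-0.047],[0,0,0,0,0,0]]]}}

```text
time_s: 33.05
tool_pos: [0.4271, 0.2497, 0.1147]
tcp_rot: [[-1.0, -0.007, -0.0], [-0.007, 1.0, -0.0], [0.0, -0.0, -1.0]]
ft_force: [-0.0, 0.4, 0.3]
gripper_width: 0.0217
finger_force: 29.1
```

Run:
```python
from h import *
s=bot.snapshot("wrist"); cv2.imwrite("pics/w14.png",s["image"][:,:,::-1])
for n in ["auger_tray_free","cone_tray_free","auger_mid"]:
    print(n,[(np.round(d["xyz"],3).tolist(),round(d["conf"],2)) for d in bot.tip_of("wrist",n)[:2]])
delta([.430,.2515,.0200],90)
```

```text
auger_tray_free []
cone_tray_free [([0.439, 0.085, 0.013], 0.84)]
auger_mid [([0.437, 0.248, 0.126], 0.7)]
t 33.25 pos [0.4273 0.2498 0.1148] yawy 90.1 j6 -1.05 w 0.0214 tilt [-0. -0.]
 shift units now-frame: [-0.07  0.04  2.37]  turn deg world -0.1  wz units 0.0
 shift units after turn: [-0.07  0.04  2.37]
```

View pics/w14.png

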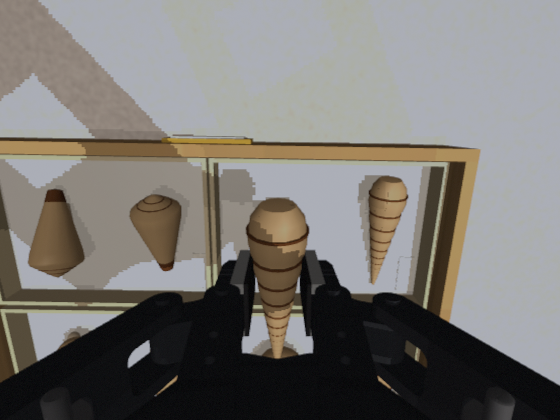

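The auger is parallel to the fixed one at (387,230), point the same way. I check the tray walls from the pixels before lowering.

Run:
```python
from h import *
s=bot.snapshot("wrist")
print(toplane(s,[[300,161],[225,304],[216,200],[440,200]],.036).round(4).tolist())
```

```text
[[0.3841, 0.267], [0.495, 0.2106], [0.4117, 0.2077], [0.4116, 0.3674]]
```

Call:
{"fn": "step_arm", "kwargs": {"targets": [[[-0.07,0.04,0.4,0,0,0],[0,0,0.5,0,0,0],[0,0,0.4,0,0,0],[0,0,0.1,0,0,0],[0,0,0,0,0,0]]]}}

```text
time_s: 33.8
tool_pos: [0.4298, 0.2513, 0.0585]
tcp_rot: [[-1.0, -0.004, -0.001], [-0.004, 1.0, -0.001], [0.001, -0.001, -1.0]]
ft_force: [-0.1, 0.4, -0.8]
gripper_width: 0.0219
finger_force: 29.1
```

Call:
{"fn": "step_arm", "kwargs": {"targets": [[[0,0.03,0.4,0,0,0],[0,0,0.3,0,0,0],[0,0,0.12,0,0,0],[0,0,0.06,0,0,0],[0,0,0,0,0,0]]]}}

```text
time_s: 34.3
tool_pos: [0.4302, 0.2526, 0.0237]
tcp_rot: [[-1.0, -0.005, -0.0], [-0.005, 1.0, -0.0], [0.0, -0.0, -1.0]]
ft_force: [0.1, -0.1, -1.1]
gripper_width: 0.0212
finger_force: 29.1
```

Call:
{"fn": "step_arm", "kwargs": {"targets": [[[0,0,0.03,0,0,0],[0,0,0.02,0,0,0],[0,0,0,0,0,0]]]}}

```text
time_s: 34.6
tool_pos: [0.4303, 0.2527, 0.0219]
tcp_rot: [[-1.0, -0.005, 0.0], [-0.005, 1.0, 0.0], [-0.0, 0.0, -1.0]]
ft_force: [-0.7, 0.3, -0.2]
gripper_width: 0.0219
finger_force: 29.1
```

Call:
{"fn": "step_arm", "kwargs": {"targets": [[[0,0,0.03,0,0,0],[0,0,0,0,0,0]]]}}

```text
time_s: 34.8
tool_pos: [0.4302, 0.2527, 0.0205]
tcp_rot: [[-1.0, -0.005, 0.0], [-0.005, 1.0, 0.0], [-0.0, 0.0, -1.0]]
ft_force: [0.1, 0.8, -0.1]
gripper_width: 0.0215
finger_force: 29.1
```

Call:
{"fn": "step_arm", "kwargs": {"targets": [[[0,0,0.02,0,0,0],[0,0,0,0,0,0]]]}}

```text
time_s: 35.0
tool_pos: [0.4302, 0.2527, 0.0199]
tcp_rot: [[-1.0, -0.005, 0.0], [-0.005, 1.0, 0.0], [-0.0, 0.0, -1.0]]
ft_force: [-0.3, -0.7, 4.6]
gripper_width: 0.0216
finger_force: 29.4
```

Contact at 4.6 N. I release it and retreat.

Call:
{"fn": "step_arm", "kwargs": {"targets": [[[0,0,0,0,0,0],[0,0,0,0,0,0],[0,0,0,0,0,0]]], "grip": 130}}

```text
time_s: 35.3
tool_pos: [0.4301, 0.2527, 0.0196]
tcp_rot: [[-1.0, -0.005, -0.0], [-0.005, 1.0, -0.0], [0.0, -0.0, -1.0]]
ft_force: [-0.0, -0.1, 0.4]
gripper_width: 0.0417
finger_force: 0.0
```

Call:
{"fn": "step_arm", "kwargs": {"targets": [[[0,0,-0.2,0,0,0],[0,0,-0.6,0,0,0],[0,0,-0.9,0,0,0],[0,0,-0.9,0,0,0],[0,0,-0.9,0,0,0]]]}}

```text
time_s: 35.8
tool_pos: [0.4299, 0.2525, 0.1616]
tcp_rot: [[-1.0, -0.005, 0.0], [-0.005, 1.0, 0.0], [-0.0, 0.0, -1.0]]
ft_force: [0.5, -0.1, -1.0]
gripper_width: 0.0419
finger_force: 0.0
```

Call:
{"fn": "step_arm", "kwargs": {"targets": [[[0.3,-0.8,-0.5,0,0,0],[0.3,-0.8,-0.5,0,0,0],[0.3,-0.8,-0.5,0,0,0],[0.3,-0.8,-0.5,0,0,0],[0.3,-0.8,-0.5,0,0,0]]]}}

```text
time_s: 36.3
tool_pos: [0.37, 0.0913, 0.2609]
tcp_rot: [[-1.0, -0.005, 0.001], [-0.005, 1.0, 0.0], [-0.001, 0.0, -1.0]]
ft_force: [1.0, -0.7, -0.4]
gripper_width: 0.0418
finger_force: 0.0
```

Call:
{"fn": "step_arm", "kwargs": {"targets": [[[0,-0.9,0,0,0,0],[0,-0.9,0,0,0,0],[0,-0.9,0,0,0,0],[0,-0.9,0,0,0,0],[0,-0.9,0,0,0,0]]]}}

```text
time_s: 36.8
tool_pos: [0.3713, -0.089, 0.2603]
tcp_rot: [[-1.0, -0.005, 0.001], [-0.005, 1.0, -0.0], [-0.001, -0.0, -1.0]]
ft_force: [-0.0, 0.2, -0.8]
gripper_width: 0.0418
finger_force: 0.0
```

Call:
{"fn": "step_arm", "kwargs": {"targets": [[[0,-0.9,0,0,0,0],[0,-0.9,0,0,0,0],[0,-0.9,0,0,0,0],[0,0,0,0,0,0],[0,0,0,0,0,0]]]}}

```text
time_s: 37.3
tool_pos: [0.3719, -0.1959, 0.2599]
tcp_rot: [[-1.0, -0.003, -0.0], [-0.003, 1.0, 0.0], [0.0, 0.0, -1.0]]
ft_force: [0.4, 0.7, -0.3]
gripper_width: 0.0416
finger_force: 0.0
```

Run:
```python
from h import *
Z={"auger_mid":.025,"cone_mid":.03,"cowrie_mid":.0335,"moon_mid":.033}
s=bot.snapshot("top")
for n in Z:
    print(n,[(np.round(d["xyz"],3).tolist(),round(d["conf"],2)) for d in bot.tip_of("top",n)[:3]])
    print([(round(d["conf"],2),axis(s,d["region"],Z[n])[1:3]) for d in bot.masks_of("top",n)[:3]])
for n in ["glue_bottle_mid","pin_jar_mid"]: print(n,[np.round(d["xyz"],3).tolist() for d in bot.tip_of("top",n)[:1]])
c=s["image"][40:330,60:480,::-1]
cv2.imwrite("pics/final.png",cv2.resize(c,(798,551),interpolation=cv2.INTER_CUBIC))
```

```text
auger_mid [([0.44, 0.251, 0.024], 0.82), ([0.44, 0.083, 0.019], 0.75), ([0.357, -0.088, 0.009], 0.64)]
[(0.89, (np.float64(-3.037011994060035), array([0.43635098, 0.25417416]))), (0.57, (np.float64(-11.424824243195031), array([ 0.35176749, -0.08047008])))]
cone_mid []
[(0.86, (np.float64(-176.53348730966184), array([0.43958975, 0.08391613]))), (0.48, (np.float64(-2.1769666120751094), array([0.44012462, 0.2526897 ])))]
cowrie_mid [([0.562, 0.081, 0.033], 0.89), ([0.56, 0.082, 0.012], 0.38)]
[(0.88, (np.float64(-0.609449565167781), array([0.55878934, 0.084142  ])))]
moon_mid [([0.561, 0.249, 0.034], 0.84)]
[(0.92, (np.float64(-86.3446443276823), array([0.56189795, 0.24950879])))]
glue_bottle_mid [[0.747, -0.091, 0.077]]
pin_jar_mid [[0.762, 0.052, 0.027]]
```

View pics/final.png

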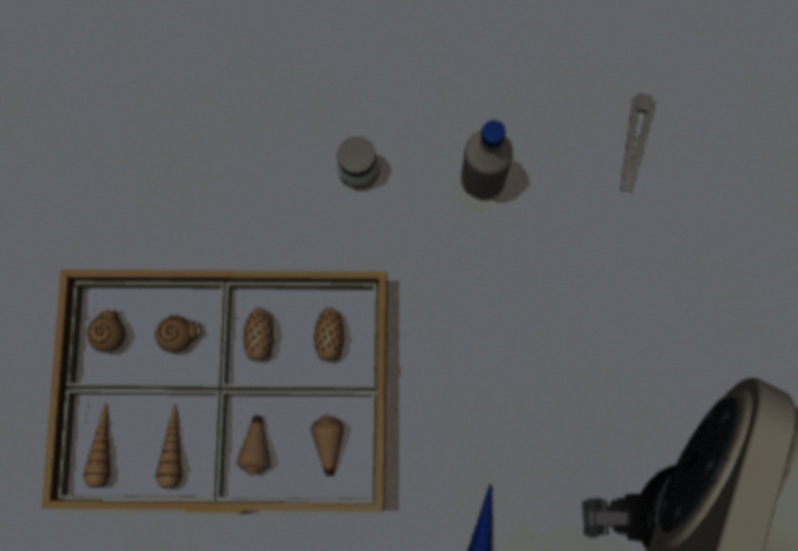

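All four shells sit in the right trays, beside their own kinds, at crop (177,333), (329,333), (170,447) and (327,445). The bottle, jar and blue auger have not moved, so I hand the job in.

```bash
python3 -c "
from cell import bot
print(bot.close_job())"
```

```text
the job is handed in; nothing more can be done
None
```

All four shells are in their own kinds' trays, set down gently and the right way up, the long ones parallel to the shells already there; the bottle, jar and blue auger look unmoved, and the job was handed in at about 38 s.

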